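# Shut the tilt bins before welding

### The arm

A 7-joint arm with a two-finger parallel gripper is mounted at the origin on the work surface. World frame = base frame: x ahead of the robot, y to its left, z up, the work surface at z = 0. Lengths are in m, angles in rad, forces in N, time in s.
With the tool pointing down it reaches from about 0.425 to 0.925 m from the base axis. Payload 6.8 kg.
Tool frame: the origin (TCP) lies midway between the tips of the shut fingers; the grasp point (between the pads) lies 19 mm behind it (arm.grip_point_offset is the z of the grasp point in the tool frame, in m); z points along the fingers, y is the line along which they close (so a half turn about z gives the same grasp; the last joint's range is limited). The gripper opens to 88 mm and grips with 3 to 60 N. Pads are 20 mm wide; open, the fingers measure 115 mm over their backs; the gripper's body (75 mm by 178 mm) begins 61 mm behind the grasp point.
Start: joints at [1.183, 0.477, 0.022, 1.555, -0.011, 1.109, -0.083], TCP at [0.186, -0.649, 0.223] pointing down, gripper open.
Joint ranges: [-2.96, 2.96], [-0.34, 2.1], [-1.41, 1.46], [0.24, 2.44], [-1.37, 4.51], [0.17, 1.92], [-2.96, 2.96]. Speed limits (rad/s): [2.39, 2.39, 3.14, 3.14, 3.14, 3.14, 3.14].

### API

Orientations are given as a 3x3 rotation matrix whose columns are the frame's x, y, z axes.
In Python, from rig import arm, cams, order, models gives the robot as it stands.
- The arm moves only by the tool apply_moves, never from a script. Its argument "plan" is a list of rows, each a list of 7 numbers: the gripper command: -1 is shut, 1 is fully open, values between are in proportion, then the shift along the world's x, y, z in cm, then the turn, a rotation vector about the world's x, y, z in rad. In form: [[hand, dx, dy, dz, rx, ry, rz], ...]. A call has exactly 8 rows; each row is the pose to reach, as a shift and turn from the pose commanded when the call began; what a row does not reach only later rows make up. A row lasts 1/8 s, in which the tool goes at most 62.5 mm and 10.7 degrees, less where a joint would pass 70% of its speed; a pose out of reach is approached as far as the arm can. A call with a gripper value outside its range is refused whole. The fingers move at their own pace and stop on an object; "force" is the grip in N (left out, the last holds). Time passes only in rows, so rows that repeat a pose let the fingers close, or fill a call up. It gives the time, the measured TCP pose, the force, the opening and the grip force at its end, in the units of the state.
- arm.observe(): the state, without advancing time (a new reading comes with each control period).
- cams.capture(name): name is "scene" or "side" or "wrist"; returns a dict with "pixels" (400x640x3 uint8, blue, green, red), "depth" (400x640 float32, m along the optical axis (not along the pixel's ray), 0 where there is no reading), "mtx" (3x3 intrinsics, pixels), "position" and "attitude" of the camera in the world. Camera axes: x right, y up, looking along -z (the intrinsics and any distortion apply to the point x, -y, -z); pixel columns grow to the right and rows downward; lengths in m; the calibration is good to about 2 mm. A picture is of the moment at which its call begins.
- order.sign_off(): hands the job in; it is judged then, once.
Trained networks look in the newest picture that a camera, given by its name, has taken for a name from the list of things; names that differ only in an ending like _2 or _b are one class to them, and where a whole thing is asked for, a point or a joint stands for the part that bears it (a point fixed in the world has none). Each returns a list of dicts, best first, with "conf" (0 to 1); they miss things now and then, are a little off and sometimes report something else, mostly with a low value. They report only what shows in the picture. A call takes as long as a camera call.
- models.recognise(target, camera): "bbox" ([left, top, right, bottom] in pixels, round what is visible of it).
- models.place_of(target, camera): "point" ([row, column] in pixels: a listed point, or the origin of a listed thing).
The state is a dict: "time_s": time; "qpos": joint angles; "joint_vel": joint speeds; "joint_torque": joint torques, N m; "ee_pos": TCP position; "tcp_rot": TCP orientation; "contact_force": force on the tool from outside, world axes, zero at the start; "wrist_torque": the same for the moment, N m; "finger_gap": opening from 0.0 (shut) to 1.0 (fully open); "finger_force": force on a finger pad.
Only numpy, scipy, OpenCV 4.12 (cv2) and the standard library are available. Lean on these libraries where they do the work, as an engineer would, in place of code of your own. Each camera call takes 0.05 s, during which the arm holds its last target. There are 200 camera calls.

### The job

Welding is about to start, so the clear tilt bins in the row on the bench must be shut against sparks. With your fingertips push every bin that is tilted open back until it is fully home, its front flush with its shut neighbours. Take nothing out of the bins, leave the shut ones shut, and leave the other things on the bench where they are.

Things in the scene. Friction and masses are not known exactly. Their poses are not given: they have to be found in the camera images.
- row: the fixed tilt-bin row, a grey plastic housing 600 wide, 91 deep, 112 high, holding six clear bins side by side at 98 mm pitch. Origin on the bench under the middle of its front face; x points into the row (the way to push a bin shut), y along it, z up. The front faces -x and lies at x = 0; its top is flat and clear
- bin_a (a joint): tilt of clear bin a (tilted open at the start), rad: 0 shut, front flush with the housing; grows as its top tips out towards the robot, stop at 0.8. Turns about its lower front edge, 8 mm above the bench on the row's front plane. Stiff pivot (0.14 N m, 1 to 3 N at the lip): it stays where it is left. The bins' order along the row is drawn anew each time
- lip_a (a point): front edge of the grey finger lip of bin a, mid-width. Bin: 94 wide, 78 deep, front 96 high, 3 thick; lip 88 wide, 6 high, along its top, standing 10 mm out from the front. The point is 93 mm above the pivot edge and 10 mm before the front: when shut 101 mm above the bench, 10 mm before the row. Axes as the row's, tipped with the bin
- bin_b (a joint): tilt of clear bin b (tilted open at the start), rad: 0 shut, front flush with the housing; grows as its top tips out towards the robot, stop at 0.8. Turns about its lower front edge, 8 mm above the bench on the row's front plane. Stiff pivot (0.14 N m, 1 to 3 N at the lip): it stays where it is left. The bins' order along the row is drawn anew each time
- lip_b (a point): front edge of the grey finger lip of bin b, mid-width. Bin: 94 wide, 78 deep, front 96 high, 3 thick; lip 88 wide, 6 high, along its top, standing 10 mm out from the front. The point is 93 mm above the pivot edge and 10 mm before the front: when shut 101 mm above the bench, 10 mm before the row. Axes as the row's, tipped with the bin
- bin_c (a joint): tilt of clear bin c (tilted open at the start), rad: 0 shut, front flush with the housing; grows as its top tips out towards the robot, stop at 0.8. Turns about its lower front edge, 8 mm above the bench on the row's front plane. Stiff pivot (0.14 N m, 1 to 3 N at the lip): it stays where it is left. The bins' order along the row is drawn anew each time
- lip_c (a point): front edge of the grey finger lip of bin c, mid-width. Bin: 94 wide, 78 deep, front 96 high, 3 thick; lip 88 wide, 6 high, along its top, standing 10 mm out from the front. The point is 93 mm above the pivot edge and 10 mm before the front: when shut 101 mm above the bench, 10 mm before the row. Axes as the row's, tipped with the bin
- bin_d (a joint): tilt of clear bin d (shut at the start, copper contact tips in it), rad: 0 shut, front flush with the housing; grows as its top tips out towards the robot, stop at 0.8. Turns about its lower front edge, 8 mm above the bench on the row's front plane. Stiff pivot (0.14 N m, 1 to 3 N at the lip): it stays where it is left. The bins' order along the row is drawn anew each time
- lip_d (a point): front edge of the grey finger lip of bin d, mid-width. Bin: 94 wide, 78 deep, front 96 high, 3 thick; lip 88 wide, 6 high, along its top, standing 10 mm out from the front. The point is 93 mm above the pivot edge and 10 mm before the front: when shut 101 mm above the bench, 10 mm before the row. Axes as the row's, tipped with the bin
- bin_e (a joint): tilt of clear bin e (shut at the start, steel nuts in it), rad: 0 shut, front flush with the housing; grows as its top tips out towards the robot, stop at 0.8. Turns about its lower front edge, 8 mm above the bench on the row's front plane. Stiff pivot (0.14 N m, 1 to 3 N at the lip): it stays where it is left. The bins' order along the row is drawn anew each time
- lip_e (a point): front edge of the grey finger lip of bin e, mid-width. Bin: 94 wide, 78 deep, front 96 high, 3 thick; lip 88 wide, 6 high, along its top, standing 10 mm out from the front. The point is 93 mm above the pivot edge and 10 mm before the front: when shut 101 mm above the bench, 10 mm before the row. Axes as the row's, tipped with the bin
- bin_f (a joint): tilt of clear bin f (shut at the start, small brass nozzles in it), rad: 0 shut, front flush with the housing; grows as its top tips out towards the robot, stop at 0.8. Turns about its lower front edge, 8 mm above the bench on the row's front plane. Stiff pivot (0.14 N m, 1 to 3 N at the lip): it stays where it is left. The bins' order along the row is drawn anew each time
- lip_f (a point): front edge of the grey finger lip of bin f, mid-width. Bin: 94 wide, 78 deep, front 96 high, 3 thick; lip 88 wide, 6 high, along its top, standing 10 mm out from the front. The point is 93 mm above the pivot edge and 10 mm before the front: when shut 101 mm above the bench, 10 mm before the row. Axes as the row's, tipped with the bin
- nozzle: brass gas nozzle, 22 dia x 60, loose in bin a; origin at its middle
- diffuser: copper gas diffuser, 16 dia x 42, loose in bin b; origin at its middle
- bush: steel bush, 20 dia x 30, loose in bin c; origin at its middle
- gel_tin: round steel tin with a grey lid, 70 dia x 60 high, standing about 80 mm before bin d; origin under its middle
- t_sample: welded T piece of steel plate, base 60 x 78 x 6 with a web up to 56 high along its y, standing about 80 mm before bin e; origin under its middle
- magnet: grey arrow-shaped welding magnet, 64 x 64 x 16, lying about 80 mm before bin f; origin under its middle
- spray_can: white and grey spray can, 65 dia x 187 high, standing at the right of the bench; origin under its middle
- pliers: black welding pliers, 210 x 70 x 16, lying at the left; origin under their middle
- wire_brush: wooden wire brush, 220 x 26 x 31, lying bristles down at the left; origin under its middle
- chip_hammer: steel chipping hammer, 260 x 150 x 28, lying at the right; origin under its handle
- coupons: small stack of steel coupons, 80 x 50 x 17, lying beside the fixed dark steel welding plate (200 x 420 x 12) before the robot; origin under its middle

How it is judged:
At the end, for the whole second after the job is handed in: All six bins are shut within 0.06 rad (about 6 mm at the lip) and at rest, and the nozzle, the diffuser and the bush still lie in their bins; the other things on the bench are within 25 mm of where they stood (value of joint each of bin_a, bin_b, bin_c, bin_d, bin_e, bin_f below 0.06 rad and velocity of joint bin_a between -0.05 and 0.05 rad/s and velocity of joint bin_b between -0.05 and 0.05 rad/s and velocity of joint bin_c between -0.05 and 0.05 rad/s and velocity of joint bin_d between -0.05 and 0.05 rad/s and velocity of joint bin_e between -0.05 and 0.05 rad/s and velocity of joint bin_f between -0.05 and 0.05 rad/s and distance between nozzle and lip_a below 0.14 m and height (world z) of nozzle between 0.008 and 0.11 m and distance between diffuser and lip_b below 0.14 m and height (world z) of diffuser between 0.008 and 0.11 m and distance between bush and lip_c below 0.14 m and height (world z) of bush between 0.008 and 0.11 m and distance of each of gel_tin, t_sample, magnet, spray_can, pliers, wire_brush, chip_hammer, coupons from where it was at the start of the episode below 0.025 m); the robot touches nothing.
It fails at once if a part is lifted or spilled out of its bin (height (world z) of any of nozzle, diffuser, bush above 0.12 m or distance between nozzle and lip_a above 0.15 m or distance between diffuser and lip_b above 0.15 m or distance between bush and lip_c above 0.15 m).
It fails at once if a bin that was shut is opened (value of joint any of bin_d, bin_e, bin_f above 0.15 rad).
It fails at once if another thing on the bench is picked up, knocked over or moved by more than 25 mm (distance of any of gel_tin, t_sample, magnet, spray_can, pliers, wire_brush, chip_hammer, coupons from where it was at the start of the episode above 0.025 m or angle between any of gel_tin, t_sample, magnet, spray_can, pliers, wire_brush, chip_hammer, coupons's own z axis and vertical above 0.4 rad).
It also fails if it takes over 61 s, if anything falls off the work surface, if the arm or the gripper's body presses on something with over 40 N, if the wrist force passes 120 N, or if a joint passes its speed limit or range.

## Working session

There is one attempt and no reset: what is moved stays moved. The work goes in short steps, Python scripts to look and compute and a tool call to move; the robot and the scene stay as the last step left them, time stands still between calls to the robot, and variables do not carry over. Pictures are saved under pics/ and viewed, at most 10 in all, crops included, and the job is handed in when it is done.

Besides the shell and the picture viewer there is one more tool, called after "Call:" as name([rows], argument=value, ...), one row to a line, values as JSON. apply_moves: Moves the arm, as the interface text tells. Its arguments: {"type":"object","properties":{"plan":{"type":"array"},"force":{"type":"number"}},"required":["plan"]}

```bash
mkdir -p pics; cat > h.py <<'E'
import numpy as np, cv2
from rig import arm,cams,order,models
def world(c,r,col,d=None):
    r,col=int(round(r)),int(round(col))
    if d is None:
        p=c["depth"][max(r-1,0):r+2,max(col-1,0):col+2]; p=p[p>0]; d=np.median(p) if len(p) else 0
    K=c["mtx"]; x=(col-K[0,2])/K[0,0]*d; y=(r-K[1,2])/K[1,1]*d
    return np.array(c["position"])+np.array(c["attitude"])@np.array([x,-y,-d])
E
python3 - <<'E'
from h import *
for n in ("scene","side"):
    c=cams.capture(n); cv2.imwrite(f"pics/{n}0.png",c["pixels"])
    print(n,np.round(c["position"],3),np.round(c["attitude"],2).tolist())
    for t in ["row","lip_a","lip_b","lip_c","lip_d","lip_e","lip_f","nozzle","diffuser","bush","gel_tin","t_sample","magnet","spray_can","coupons"]:
        for o in models.place_of(t,n)[:6 if t=="lip_a" else 1]:
            print(t,np.round(o["conf"],2),np.round(o["point"]),np.round(world(c,*o["point"]),3))
s=arm.observe();print(s["time_s"],s["ee_pos"],s["tcp_rot"],s["finger_gap"])
E
```

```text
scene [ 1.318 -0.357  1.346] [[0.4, -0.74, 0.54], [0.92, 0.32, -0.24], [0.0, 0.6, 0.8]]
row 0.76 [244. 332.] [ 0.65  -0.01   0.112]
lip_a 0.86 [212. 337.] [0.482 0.09  0.004]
lip_a 0.76 [225. 309.] [ 0.547 -0.041  0.091]
lip_a 0.65 [194. 391.] [0.536 0.26  0.083]
lip_a 0.57 [243. 287.] [ 0.536 -0.116  0.014]
lip_a 0.54 [212. 373.] [0.594 0.159 0.111]
lip_a 0.37 [253. 257.] [ 0.556 -0.222  0.054]
lip_b 0.86 [212. 337.] [0.482 0.09  0.004]
lip_c 0.86 [212. 337.] [0.482 0.09  0.004]
lip_d 0.86 [212. 337.] [0.482 0.09  0.004]
lip_e 0.86 [212. 337.] [0.482 0.09  0.004]
lip_f 0.86 [212. 337.] [0.482 0.09  0.004]
nozzle 0.32 [164. 366.] [0.336 0.276 0.016]
diffuser 0.69 [212. 375.] [0.597 0.165 0.112]
bush 0.59 [222. 309.] [ 0.48  -0.014  0.001]
gel_tin 0.6 [254. 254.] [ 0.558 -0.232  0.057]
t_sample 0.58 [208. 362.] [0.514 0.169 0.025]
magnet 0.57 [243. 280.] [ 0.529 -0.137  0.018]
spray_can 0.92 [302. 177.] [ 0.624 -0.489  0.062]
coupons 0.63 [164. 362.] [0.332 0.261 0.018]
side [-0.218  0.946  0.843] [[-0.8, 0.32, -0.51], [-0.61, -0.44, 0.66], [-0.01, 0.84, 0.54]]
row 0.74 [198. 286.] [0
[... 291 characters left out ...]
.88 [187. 290.] [0.552 0.061 0.092]
lip_c 0.88 [187. 290.] [0.552 0.061 0.092]
lip_d 0.88 [187. 290.] [0.552 0.061 0.092]
lip_e 0.88 [187. 290.] [0.552 0.061 0.092]
lip_f 0.88 [187. 290.] [0.552 0.061 0.092]
bush 0.53 [233. 238.] [0.53  0.307 0.081]
gel_tin 0.96 [176. 346.] [ 0.513 -0.192  0.021]
t_sample 0.82 [237. 276.] [0.504 0.189 0.003]
magnet 0.67 [187. 330.] [ 0.522 -0.109  0.015]
spray_can 0.67 [142. 369.] [ 0.586 -0.464  0.018]
coupons 0.97 [280. 300.] [0.328 0.296 0.016]
1.6 [ 0.18646443 -0.64875056  0.2226773 ] [[ 9.61107866e-01  2.76173253e-01  6.75223424e-05]
 [ 2.76173256e-01 -9.61107867e-01 -2.81044708e-05]
 [ 5.71345513e-05  4.56592931e-05 -9.99999997e-01]] 0.9978157743441272
```

View pics/scene0.png

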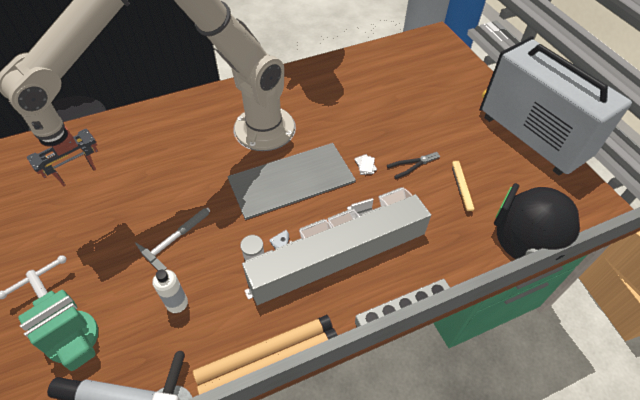

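View pics/side0.png

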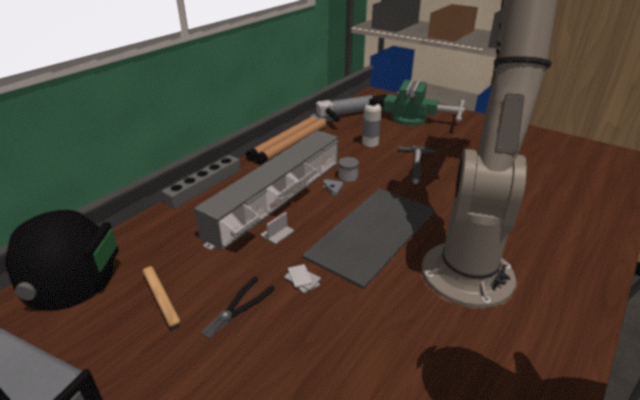

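The scene picture shows clear bins jutting out at about (397,197), (343,218) and (315,228). The T piece, magnet and tin stand before the other three. Next I fit the row's top and measure the tilts.

```bash
python3 - <<'E'
from h import *
c=cams.capture("scene")
K=c["mtx"];v,u=np.mgrid[:400,:640];d=c["depth"]
P=np.stack([(u-K[0,2])/K[0,0]*d,-(v-K[1,2])/K[1,1]*d,-d],-1)@np.array(c["attitude"]).T+c["position"]
roi=(u>235)&(u<440)&(v>180)&(v<310)&(d>0)
m=roi&(abs(P[...,2]-.112)<.004)
n,l,st,_=cv2.connectedComponentsWithStats(m.astype(np.uint8)); k=1+st[1:,4].argmax(); print(st[k])
q=P[l==k][:,:2].astype(np.float32); (cx,cy),wh,a=cv2.minAreaRect(q); print(cx,cy,wh,a); print(cv2.boxPoints(((cx,cy),wh,a)))
box=cv2.boxPoints(((cx,cy),wh,a)); e=[box[1]-box[0],box[2]-box[1]]; e=max(e,key=np.linalg.norm); e/=np.linalg.norm(e); e*=np.sign(e[1])
xr=np.array([e[1],-e[0]]); o=np.array([cx,cy])-xr*.0455; print("origin",o,"x",xr,"y",e)
L=P[...,:2]-o; X=L@xr;Y=L@e; Z=P[...,2]
for i in range(6):
    yc=(2.5-i)*.098
    s=roi&(abs(Y-yc)<.044)&(Z>.05)&(X<-.005)&(X>-.09)
    print(i,round(yc,3),s.sum(),np.round([X[s].min(),Z[s].max(),np.percentile(X[s],5)],3) if s.sum() else "")
    for x0 in np.arange(-.08,0,.01):
        t=s&(X>=x0)&(X<x0+.01)
        if t.sum()>2: print("   ",round(x0,2),t.sum(),round(float(Z[t].max()),3))
np.savez("row.npz",o=o,x=xr,y=e)
img=cv2.resize(c["pixels"][175:315,230:445],None,fx=3.7,fy=3.7,interpolation=cv2.INTER_CUBIC);cv2.imwrite("pics/crop1.png",img)
c=cams.capture("side");img=cv2.resize(c["pixels"][120:260,190:370],None,fx=4.2,fy=4.2,interpolation=cv2.INTER_CUBIC);cv2.imwrite("pics/crop2.png",img)
E
```

```text
[ 243  195  188   95 4370]
0.6396719217300415 0.02134069800376892 (0.0999351218342781, 0.6009752750396729) 1.962238073348999
[[ 0.5794447   0.31994122]
 [ 0.6000226  -0.28068167]
 [ 0.69989914 -0.27725983]
 [ 0.6793212   0.32336307]]
origin [0.5941986  0.01978274] x [0.99941367 0.03424086] y [-0.03424086  0.99941367]
0 0.245 264 [-0.064  0.104 -0.058]
    -0.07 7 0.083
    -0.06 59 0.092
    -0.05 101 0.092
    -0.04 82 0.09
    -0.03 11 0.103
1 0.147 71 [-0.083  0.108 -0.082]
    -0.08 43 0.064
    -0.01 17 0.108
2 0.049 263 [-0.051  0.1   -0.047]
    -0.05 46 0.097
    -0.04 132 0.1
    -0.03 80 0.1
    -0.02 3 0.089
3 -0.049 294 [-0.054  0.101 -0.049]
    -0.06 12 0.092
    -0.05 73 0.098
    -0.04 151 0.101
    -0.03 56 0.091
4 -0.147 28 [-0.01   0.106 -0.009]
    -0.01 27 0.106
5 -0.245 287 [-0.09   0.108 -0.087]
    -0.08 60 0.069
    -0.07 54 0.066
    -0.06 60 0.068
    -0.05 29 0.067
    -0.01 24 0.108
```

View pics/crop1.png

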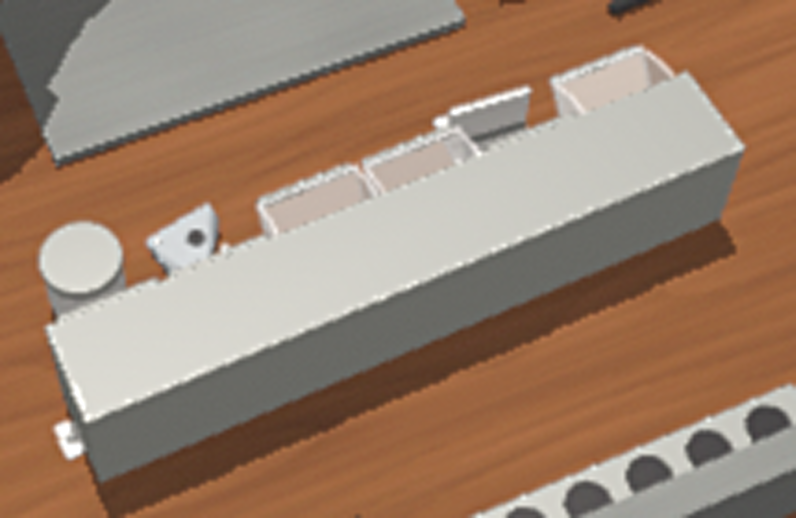

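View pics/crop2.png

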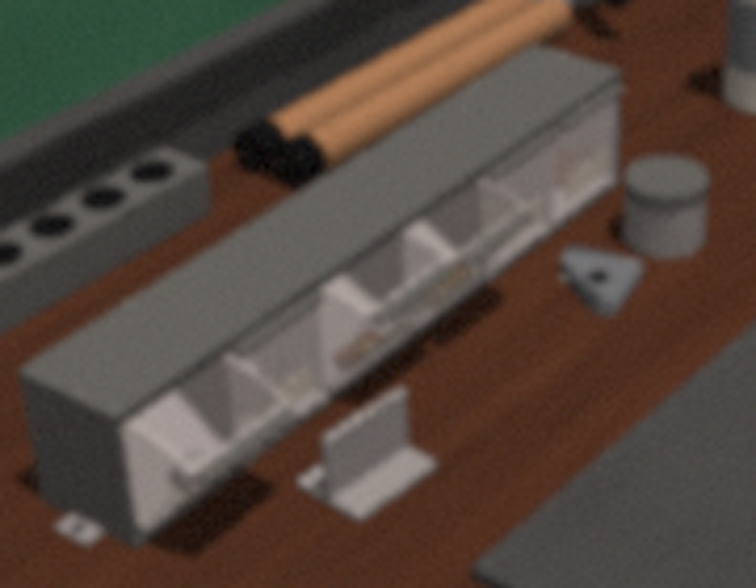

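The crops confirm it: from the left (+y), bins 1, 3 and 4 are open, and 2, 5 and 6 are shut behind the T piece, magnet and tin. I'll use a closed fist with the tool down, at z about 0.065, to push the lips.

Call:
apply_moves([
  [-1,3.5,4,0,0,0,-0.1],
  [-1,7,8,0,0,0,-0.2],
  [-1,10.5,12,0,0,0,-0.246],
  [-1,14,16,0,0,0,-0.246],
  [-1,17.5,20,0,0,0,-0.246],
  [-1,21,24,0,0,0,-0.246],
  [-1,26,30,0,0,0,-0.246],
  [-1,26,30,0,0,0,-0.246],
], force=20)

```text
time_s: 2.7
ee_pos: [0.4497, -0.3445, 0.2229]
tcp_rot: [[0.999, 0.041, 0.002], [0.041, -0.999, 0.001], [0.002, -0.001, -1.0]]
contact_force: [-0.2, -0.2, 0.4]
finger_gap: 0.128
finger_force: 0.0
```

Call:
apply_moves([
  [-1,0.8,5.5,0,0,0,0],
  [-1,1.6,11,0,0,0,0],
  [-1,2.5,16.5,0,0,0,0],
  [-1,3.3,22,0,0,0,0],
  [-1,4,27,0,0,0,0],
  [-1,4.9,31.7,0,0,0,0],
  [-1,4.9,31.7,-5,0,0,0],
  [-1,4.9,31.7,-8,0,0,0],
])

```text
time_s: 3.7
ee_pos: [0.4948, -0.032, 0.1412]
tcp_rot: [[0.999, 0.034, -0.001], [0.034, -0.999, -0.0], [-0.001, 0.0, -1.0]]
contact_force: [1.0, -0.1, 0.5]
finger_gap: 0.005
finger_force: 0.0
```

```bash
python3 - <<'E'
from h import *
s=arm.observe();print(s["ee_pos"],s["contact_force"])
c=cams.capture("wrist");cv2.imwrite("pics/w1.png",c["pixels"])
for o in models.place_of("lip_a","wrist"): print(round(o["conf"],2),np.round(o["point"]),np.round(world(c,*o["point"]),3))
E
```

```text
[ 0.49483046 -0.03201102  0.14120611] [ 1.00350719 -0.09868384  0.52780443]
0.95 [ 97. 462.] [ 0.594 -0.125  0.103]
0.94 [159. 321.] [ 0.533 -0.032  0.   ]
0.85 [152. 192.] [0.549 0.067 0.091]
0.7 [ 93. 607.] [ 0.6   -0.221  0.104]
0.61 [98. 32.] [0.585 0.218 0.05 ]
```

View pics/w1.png

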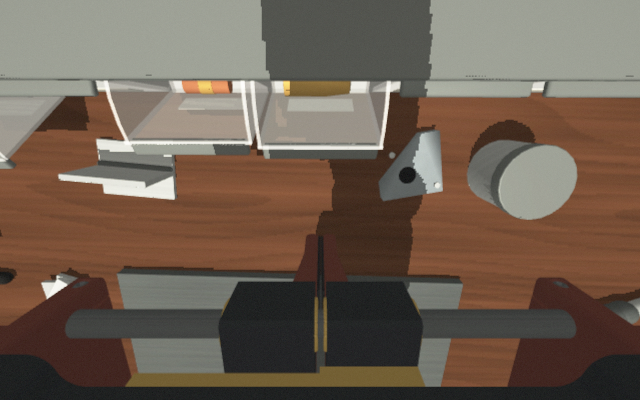

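The wrist picture shows the two middle bins open (lips at about (192,150) and (321,155)). The shut lips at (462,97) and (607,93) put the row front at x ≈ 0.60. The fist is centred on the bin at y = -0.032. I descend and push.

Call:
apply_moves([
  [-1,0,0,-4,0,0,0],
  [-1,0,0,-7.8,0,0,0],
  [-1,2,0,-7.8,0,0,0],
  [-1,3.2,0.1,-7.8,0,0,0],
  [-1,4.2,0.1,-7.8,0,0,0],
  [-1,5.2,0.1,-7.8,0,0,0],
  [-1,6.2,0.2,-7.8,0,0,0],
  [-1,7,0.2,-7.8,0,0,0],
])

```text
time_s: 4.8
ee_pos: [0.5662, -0.0296, 0.0649]
tcp_rot: [[0.999, 0.034, 0.001], [0.034, -0.999, 0.0], [0.001, -0.0, -1.0]]
contact_force: [-2.2, 0.1, 0.9]
finger_gap: 0.009
finger_force: 0.8
```

Call:
apply_moves([
  [-1,0.3,0,0,0,0,0],
  [-1,0.6,0,0,0,0,0],
  [-1,0.9,0,0,0,0,0],
  [-1,1.1,0,0,0,0,0],
  [-1,1.3,0,0,0,0,0],
  [-1,1.5,0,0,0,0,0],
  [-1,1.6,0,0,0,0,0],
  [-1,1.6,0,0,0,0,0],
])

```text
time_s: 5.8
ee_pos: [0.5787, -0.0298, 0.0642]
tcp_rot: [[0.999, 0.034, -0.005], [0.034, -0.999, -0.001], [-0.005, 0.0, -1.0]]
contact_force: [-8.8, -0.3, 7.3]
finger_gap: 0.005
finger_force: 4.4
```

Call:
apply_moves([
  [-1,0.1,0,0,0,0,0],
  [-1,0.2,0,0,0,0,0],
  [-1,0.3,0,0,0,0,0],
  [-1,0.4,0,0,0,0,0],
  [-1,0.5,0,0,0,0,0],
  [-1,0.5,0,0,0,0,0],
  [-1,0.5,0,0,0,0,0],
  [-1,0.5,0,0,0,0,0],
])

```text
time_s: 6.8
ee_pos: [0.5787, -0.03, 0.0637]
tcp_rot: [[0.999, 0.034, -0.015], [0.034, -0.999, -0.002], [-0.015, 0.001, -1.0]]
contact_force: [-23.3, 1.3, 18.0]
finger_gap: 0.001
finger_force: 11.6
```

It is hard against its stop at x = 0.5787, so I move on to its left neighbour.

Call:
apply_moves([
  [-1,-3,0,0,0,0,0],
  [-1,-6,0,0,0,0,0],
  [-1,-9,-0.3,0,0,0,0],
  [-1,-9.1,4,0,0,0,0],
  [-1,-9.3,9.6,0,0,0,0],
  [-1,-7.5,9.6,0,0,0,0],
  [-1,-6,9.7,0,0,0,0],
  [-1,-5,9.7,0,0,0,0],
])

```text
time_s: 7.8
ee_pos: [0.5371, 0.0665, 0.0646]
tcp_rot: [[0.999, 0.032, -0.0], [0.032, -0.999, -0.0], [-0.001, 0.0, -1.0]]
contact_force: [-3.6, 1.0, 2.0]
finger_gap: 0.004
finger_force: 1.5
```

Call:
apply_moves([
  [-1,1,0,0,0,0,0],
  [-1,2,0,0,0,0,0],
  [-1,3,0.1,0,0,0,0],
  [-1,3.6,0.1,0,0,0,0],
  [-1,4.2,0.1,0,0,0,0],
  [-1,4.5,0.1,0,0,0,0],
  [-1,4.7,0.1,0,0,0,0],
  [-1,4.7,0.1,0,0,0,0],
])

```text
time_s: 8.8
ee_pos: [0.5755, 0.0681, 0.0637]
tcp_rot: [[0.999, 0.035, -0.015], [0.035, -0.999, -0.003], [-0.015, 0.002, -1.0]]
contact_force: [-24.9, -1.5, 17.9]
finger_gap: 0.007
finger_force: 12.2
```

Call:
apply_moves([
  [-1,-5,-0.2,0,0,0,0],
  [-1,-9,-0.3,1,0,0,0],
  [-1,-9.5,0,6,0,0,0],
  [-1,-10,5,6.5,0,0,0],
  [-1,-11,10.5,6.5,0,0,0],
  [-1,-11,16,6.5,0,0,0],
  [-1,-11,19.3,6.5,0,0,0],
  [-1,-11,19.3,6.5,0,0,0],
])

```text
time_s: 9.8
ee_pos: [0.4731, 0.265, 0.13]
tcp_rot: [[0.999, 0.039, 0.001], [0.039, -0.999, 0.002], [0.001, -0.002, -1.0]]
contact_force: [0.1, -0.1, -0.3]
finger_gap: 0.003
finger_force: 0.0
```

```bash
python3 - <<'E'
from h import *
s=arm.observe();print(s["ee_pos"],s["contact_force"])
c=cams.capture("wrist");cv2.imwrite("pics/w2.png",c["pixels"])
for t in ("lip_a","t_sample"):
  for o in models.place_of(t,"wrist"): print(t,round(o["conf"],2),np.round(o["point"]),np.round(world(c,*o["point"]),3))
E
```

```text
[0.47311181 0.26495523 0.12996221] [ 0.1238275  -0.06809021 -0.34163964]
lip_a 0.96 [156. 325.] [0.528 0.264 0.08 ]
lip_a 0.62 [ 77. 637.] [0.588 0.071 0.103]
lip_a 0.62 [ 78. 482.] [0.597 0.116 0.006]
t_sample 0.68 [162. 415.] [0.518 0.177 0.029]
```

View pics/w2.png

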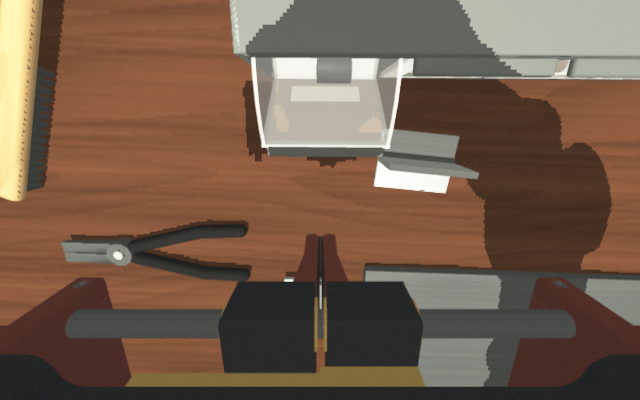

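The picture shows only the left bin open, its lip at (325,152) at world (0.528, 0.264, 0.080). The fist is centred on it and clear of the T piece on the right.

Call:
apply_moves([
  [-1,0,0,-4,0,0,0],
  [-1,0,0,-7,0,0,0],
  [-1,2,0,-7,0,0,0],
  [-1,4,0,-7,0,0,0],
  [-1,5,0.1,-7,0,0,0],
  [-1,6,0.1,-7,0,0,0],
  [-1,7,0.2,-7,0,0,0],
  [-1,8,0.2,-7,0,0,0],
])

```text
time_s: 10.95
ee_pos: [0.5541, 0.2631, 0.0598]
tcp_rot: [[0.999, 0.034, 0.0], [0.034, -0.999, 0.0], [0.0, -0.0, -1.0]]
contact_force: [-2.8, -0.4, 1.0]
finger_gap: 0.004
finger_force: 0.9
```

Call:
apply_moves([
  [-1,0.6,0,0,0,0,0],
  [-1,1.1,0,0,0,0,0],
  [-1,1.5,0,0,0,0,0],
  [-1,1.8,0,0,0,0,0],
  [-1,2.1,0,0,0,0,0],
  [-1,2.3,0,0,0,0,0],
  [-1,2.4,0,0,0,0,0],
  [-1,2.4,0,0,0,0,0],
])

```text
time_s: 11.95
ee_pos: [0.5692, 0.2632, 0.0592]
tcp_rot: [[0.999, 0.037, -0.014], [0.037, -0.999, -0.005], [-0.014, 0.004, -1.0]]
contact_force: [-25.1, -4.2, 20.5]
finger_gap: 0.006
finger_force: 12.7
```

It is home at 0.569, as predicted. I back off, lift to y ≈ 0.11 and verify.

Call:
apply_moves([
  [-1,-5,-0.2,0,0,0,0],
  [-1,-9,-0.3,1,0,0,0],
  [-1,-9.8,-0.3,6.5,0,0,0],
  [-1,-9.8,-0.3,11,0,0,0],
  [-1,-9,-6,14,0,0,0],
  [-1,-8.5,-11,14,0,0,0],
  [-1,-8,-16,14,0,0,0],
  [-1,-8,-16,14,0,0,0],
])

```text
time_s: 12.95
ee_pos: [0.4981, 0.0984, 0.1998]
tcp_rot: [[1.0, 0.026, 0.001], [0.026, -1.0, -0.002], [0.001, 0.002, -1.0]]
contact_force: [-0.2, 0.2, -0.8]
finger_gap: 0.008
finger_force: 0.0
```

```bash
python3 - <<'E'
from h import *
s=arm.observe();print(s["ee_pos"],s["contact_force"])
c=cams.capture("wrist");cv2.imwrite("pics/w3.png",c["pixels"])
z=np.load("row.npz");o=z["o"]+z["x"]*.0045
for p in models.place_of("lip_a","wrist"):
  w=world(c,*p["point"]);print(round(p["conf"],2),np.round(p["point"]),np.round(w,3),np.round([(w[:2]-o)@z["x"],(w[:2]-o)@z["y"]],3))
E
```

```text
[0.49813478 0.09837703 0.19978966] [-0.15954615  0.16971518 -0.7520681 ]
0.91 [106. 574.] [ 0.596 -0.123  0.104] [-0.008 -0.143]
0.8 [110. 241.] [0.585 0.171 0.102] [-0.009  0.151]
0.74 [111. 356.] [0.588 0.056 0.   ] [-0.009  0.036]
0.6 [112. 138.] [ 0.58   0.326 -0.   ] [-0.008  0.307]
0.59 [111. 465.] [ 0.591 -0.079  0.   ] [-0.011 -0.099]
0.47 [170. 269.] [0.517 0.161 0.031] [-0.076  0.143]
```

View pics/w3.png

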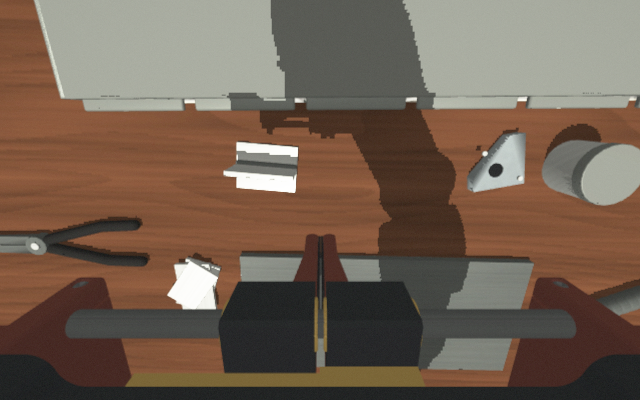

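The lips form one straight line at row ≈ 100-108, all flush, and the T piece, magnet and tin have not moved. The arm touches nothing, so I hand in.

```bash
python3 -c "
from rig import order
print(order.sign_off())"
```

```text
the job is handed in; nothing more can be done
None
```

I pushed the three open bins home against their stops and handed the job in at about 13 s. The last wrist picture showed the bin lips in it in one flush line and the T piece, magnet and tin where they had stood; no verdict came back.

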